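# Open the guarded holding-pressure valve on a microinjection console

## Robot

A 6-joint arm with a two-finger parallel gripper is mounted at the origin on the work surface. World frame = base frame: x ahead of the robot, y to its left, z up, the work surface at z = 0. Lengths are in m, angles in rad, forces in N, time in s.
With the tool pointing down it reaches from about 0.35 to 0.975 m from the base axis. Payload 4.9 kg.
Tool frame: the origin (TCP) lies midway between the tips of the shut fingers; the grasp point (between the pads) lies 19 mm behind it; z points along the fingers, y is the direction in which the jaws open and shut (so a half turn about z gives the same grasp; the last joint's range is limited). The gripper opens to 85 mm and grips with 20 to 120 N. Pads are 22 mm wide; open, the fingers measure 114 mm over their backs; the gripper's body (76 mm by 85 mm) begins 54 mm behind the grasp point. The pads swing forward as they close: fully open they stand 13 mm farther back than shut.
Start: joints at [1.188, 0.053, 1.613, -0, 1.476, -0.119], TCP at [0.163, 0.603, 0.231] pointing down, gripper open.
Joint ranges: [-3.01, 3.01], [-1.01, 2.22], [0.06, 2.58], [-1.02, 4.17], [0.09, 2.62], [-3.14, 3.14]. Speed limits (rad/s): [2.57, 2.57, 3.14, 3.14, 3.14, 3.14].

## Interface

Orientations are given as a unit quaternion [w, x, y, z].
In Python, from plant import state, grab_frame, camera_params, job_done, boxes_of gives the robot as it stands.
- The arm moves only by the tool step_arm, never from a script. Its argument "steps" is a list of rows, each a list of 4 numbers: the shift along the tool's x, y, z in mm, then the turn about the tool's z in degrees. A call has 1 to 8 rows; each row shifts and turns the pose as measured when the row begins, along the tool's axes as they then stand; what a row does not reach is not made up. A row lasts 1/10 s, in which the tool goes at most 50 mm and 8.59 degrees, less where a joint would pass 70% of its speed; a pose out of reach is approached as far as the arm can. A call is refused whole if a number of a shift passes 50 or a number of a turn 8.59, either way. A call with a gripper value outside its range is refused whole. "claw" is the opening in per cent of the stroke, from 0 (shut) to 100 (fully open), set as the call begins (left out, the last holds). The fingers move at their own pace and stop on an object; the grip force is fixed at half the most. Time passes only in rows, so rows that do not move let the fingers close. It gives the time, the measured TCP pose, the force and the opening at its end, in the units of the state.
- state(): the state, without advancing time (a new reading comes with each control period).
- grab_frame(name): name is "side" or "top"; returns (picture, depth): 420x560x3 uint8, red, green, blue; 420x560 float32, m along the optical axis (not along the pixel's ray), 0 where there is no reading.
- camera_params(name): a dict with "mtx" (3x3 intrinsics, pixels), "extrinsics" (4x4, takes a point from camera to world coordinates). Camera axes: x right, y down, z forward; pixel columns grow to the right and rows downward; lengths in m; the calibration is good to about 2 mm. A picture is of the moment at which its call begins. camera_params takes no time and is no camera call.
- job_done(): hands the job in, once; it reports no verdict.
Trained networks look in the newest picture that a camera, given by its name, has taken for a name from the list of things; names that differ only in an ending like _2 or _b are one class to them, and where a whole thing is asked for, a point or a joint stands for the part that bears it (a point fixed in the world has none). Each returns a list of dicts, best first, with "p" (0 to 1); they miss things now and then, are a little off and sometimes report something else, mostly with a low value. They report only what shows in the picture. A call takes as long as a camera call.
- boxes_of(camera, label): "box" ([left, top, width, height] in pixels, round what is visible of it).
The state is a dict: "time": time; "joint_pos": joint angles; "joint_vel": joint speeds; "joint_efforts": joint torques, N m; "tool_pos": TCP position; "tool_rot": TCP orientation; "contact_force": force on the tool from outside, world axes, zero at the start; "ft_torque": the same for the moment, N m; "gripper_width": opening from 0.0 (shut) to 1.0 (fully open).
Only numpy, scipy, OpenCV 4.12 (cv2) and the standard library are available. Lean on these libraries where they do the work, as an engineer would, in place of code of your own. Each camera call takes 0.05 s, during which the arm holds its last target. There are 200 camera calls.

## Task

On the pressure console of the microinjection rig, take the red pull of the clear flip cover, swing the cover up and well back past upright so that it stays open by itself, and leave it open. Then turn the yellow knob under it clockwise (seen from above) all the way to its stop, where its white pointer meets the green mark; that is more than one twist of the wrist, so let go, wind back and take the knob again as often as needed. Do not touch the black knobs close beside it, do not disturb the two culture dishes on the bench, and let go of everything at the end.

Things in the scene. Friction and masses are not known exactly. Their poses are not given: they have to be found in the camera images.
- console: White box fixed on the bench, 112 (its x) x 250 (y) x 50 mm high; origin at the centre of its underside, z up, x away from the robot. Its top carries four knob units in a row along its y, 56 mm from axis to axis, the knobs' axes above its centre line; which unit is in which place varies.
- trim_knob_unit: The guarded knob's unit: dark steel plate 100 (x) x 52 (y) x 4 mm on the console's top, 50 mm above the bench; origin at the centre of its underside, on the knob's axis; yaw as the console, x away from the robot. A green mark lies on it 30 mm in +x from the axis. Two hinge posts (8 x 6 mm, 30 mm high above the origin) stand at x = 44, y = +-21 mm.
- trim_knob (a joint): Turn of the yellow knob in rad, growing clockwise seen from above; 0 = white pointer towards the robot (the unit's -x), pi = hard stop, pointer at the green mark (+x). It starts between 0.15 and 0.65, so 2.5 to 3.0 rad are to go; turning takes about 0.06 Nm, and it stays where it is left.
- trim_knob_grip (a point): Point on the yellow knob's vertical axis at gripping height, 38 mm above the unit's origin, 88 mm above the bench; turns with the knob. The knob: a disc 36 mm in diameter and 8 mm high (underside 7 mm above the unit's origin) that carries an upright grip bar 34 mm long (own x), 14 mm thick (own y), its top 45 mm above the unit's origin.
- trim_knob_pointer (a point): Tip of the white pointer line of the yellow knob: on top of its bar, 16 mm from the axis at the bar's own -x end.
- flip_cover (a joint): Opening angle of the clear flip cover in rad: 0 = shut over the yellow knob; 1.57 = its top plate upright; 2.4 = stop, laid right back. Its stiff hinge (about 0.06 Nm) holds it where it is left. Its clear top plate, 48 wide, 65 long, 3 mm thick, lies 28 mm above the hinge when shut, with an 8 mm lip down at its free edge and a back wall down to the hinge.
- cover_hinge (a point): Point on the flip cover's hinge axis, midway between the posts, 22 mm above and 44 mm in +x from the unit's origin. The axis runs along the unit's y; the cover opens by rising at the robot's side and swinging away from the robot.
- cover_pull (a point): Middle of the cover's red pull: a round bar 8 mm thick, 45 mm long along the unit's y. Shut, it lies 99 mm in -x and 28 mm above the hinge axis (100 mm above the bench, 46 mm above the unit's plate); it goes round with the cover. Two 6 mm arms, 39 mm clear between them, tie its ends to the clear plate, whose edge is 34 mm behind the bar: room for one finger.
- knob_a: Black neighbour knob A, same form and size as the yellow one (36 mm disc, 34 x 14 mm bar, 38 mm high), uncovered; origin on its axis at its underside, 57 mm above the bench; pointer towards its own -x. It turns easily and must not be touched.
- knob_a_pointer (a point): Tip of the white pointer on black knob A, on top of its bar, 16 mm from its axis.
- knob_b: Black neighbour knob B, same form and size as the yellow one (36 mm disc, 34 x 14 mm bar, 38 mm high), uncovered; origin on its axis at its underside, 57 mm above the bench; pointer towards its own -x. It turns easily and must not be touched.
- knob_b_pointer (a point): Tip of the white pointer on black knob B, on top of its bar, 16 mm from its axis.
- knob_c: Black neighbour knob C, same form and size as the yellow one (36 mm disc, 34 x 14 mm bar, 38 mm high), uncovered; origin on its axis at its underside, 57 mm above the bench; pointer towards its own -x. It turns easily and must not be touched.
- knob_c_pointer (a point): Tip of the white pointer on black knob C, on top of its bar, 16 mm from its axis.
- dish_pink: Lidded clear culture dish with pink medium, 60 mm diameter, 14 mm high, loose on the bench; origin at the centre of its underside.
- dish_amber: Lidded clear culture dish with amber medium, 54 mm diameter, 14 mm high, loose on the bench; origin at the centre of its underside.

How it is judged:
On the way, in this order (a step that is already met when the one before it is completed fails the run):
1. the flip cover is swung past upright (value of joint flip_cover above 1.6 rad), for 0.2 s.
2. the yellow knob is turned clockwise to its stop at the green mark (value of joint trim_knob above 3 rad), for 0.2 s.
At the end, for the whole second after the job is handed in: The flip cover stands open past upright (over 1.6 rad) and the yellow knob is at its stop within 0.14 rad (over 3.0 rad), both at rest; the pointers of the three black knobs are within 4 mm, and the two dishes within 20 mm, of where they began (value of joint flip_cover above 1.6 rad and value of joint trim_knob above 3 rad and velocity of joint flip_cover between -0.1 and 0.1 rad/s and velocity of joint trim_knob between -0.1 and 0.1 rad/s and distance of each of knob_a_pointer, knob_b_pointer, knob_c_pointer from where it was at the start of the episode below 0.004 m and distance of each of dish_pink, dish_amber from where it was at the start of the episode below 0.02 m); the robot touches nothing.
It fails at once if a black knob is touched with more than 2 N (contact force between any of knob_a, knob_b, knob_c and anything else above 2 N).
It fails at once if a black knob is turned (its pointer moves more than 4 mm) (distance of any of knob_a_pointer, knob_b_pointer, knob_c_pointer from where it was at the start of the episode above 0.004 m).
It fails at once if a culture dish is shifted more than 20 mm or tipped (distance of any of dish_pink, dish_amber from where it was at the start of the episode above 0.02 m or angle between any of dish_pink, dish_amber's own z axis and vertical above 0.3 rad).
It also fails if it takes over 64 s, if anything falls off the work surface, if the arm or the gripper's body presses on something with over 40 N, if the wrist force passes 120 N, or if a joint passes its speed limit or range.

## Working session

There is one attempt and no reset: what is moved stays moved. The work goes in short steps, Python scripts to look and compute and a tool call to move; the robot and the scene stay as the last step left them, time stands still between calls to the robot, and variables do not carry over. Pictures are saved under pics/ and viewed, about 8 in all and at most 12, crops included, and the job is handed in when it is done.

Besides the shell and the picture viewer there is one more tool, called after "Call:" by a JSON object that holds its "fn" and its "kwargs", one argument or row to a line. step_arm: Moves the arm, as the interface text tells. Its arguments: {"type":"object","properties":{"steps":{"type":"array"},"claw":{"type":"number"}},"required":["steps"]}

```bash
mkdir -p pics
cat > h.py <<'E'
import numpy as np, cv2
from plant import *
def w(cam,u,v,d):
    c=camera_params(cam);K=np.array(c["mtx"]);T=np.array(c["extrinsics"])
    p=np.linalg.inv(K)@[u*d,v*d,d];return T[:3,:3]@p+T[:3,3]
def px(cam,P):
    c=camera_params(cam);K=np.array(c["mtx"]);T=np.linalg.inv(np.array(c["extrinsics"]))
    q=K@(T[:3,:3]@np.array(P)+T[:3,3]);return q[:2]/q[2]
E
python3 - <<'E'
from h import *
s=state();print(s)
for c in ("side","top"):
    im,d=grab_frame(c);np.savez(f"{c}0.npz",im=im,d=d);cv2.imwrite(f"pics/{c}0.png",im[...,::-1])
    print(c,camera_params(c)["extrinsics"])
    for n in ("console","trim_knob_unit","trim_knob","cover_pull","flip_cover","knob_a","dish_pink","dish_amber"):
        for r in boxes_of(c,n)[:4]:
            b=r["box"];u=b[0]+b[2]/2;v=b[1]+b[3]/2;dd=d[int(v),int(u)]
            print(n,round(r["p"],2),np.round(b),np.round(w(c,u,v,dd),3))
E
```

```text
{'time': 0.0, 'joint_pos': array([ 1.18801113e+00,  5.33517019e-02,  1.61430009e+00,  9.78705270e-06,
        1.47597823e+00, -1.18959961e-01]), 'joint_vel': array([ 0.00065707,  0.00010242, -0.00062457, -0.00031486,  0.00056595,
       -0.00045098]), 'joint_efforts': array([ 5.70767170e-04, -3.93689740e+01, -3.70172453e+01, -7.98731116e-05,
        7.26113882e-03, -1.41425568e-05]), 'tool_pos': array([0.16272443, 0.6028035 , 0.23006257]), 'tool_rot': array([-2.57607000e-04,  1.31530782e-01,  9.91311563e-01, -9.85589183e-04]), 'contact_force': array([-0.2645532 ,  0.7143899 , -0.16162436]), 'ft_torque': array([ 0.00677333,  0.03622669, -0.03064436]), 'gripper_width': 1.001443388420796}
side [[-0.88529727 -0.36261555  0.2911335   0.21257466]
 [-0.4650161   0.68633133 -0.55920419  0.58516868]
 [ 0.00296209 -0.6304437  -0.77622932  0.90772143]
 [ 0.          0.          0.          1.        ]]
console 0.79 [238. 162.  77.  90.] [ 0.534 -0.039  0.059]
trim_knob_unit 0.96 [263. 166.  47.  36.] [ 0.535 -0.097  0.083]
trim_knob 0.61 [268. 166.  44.  26.] [ 0.528 -0.101  0.101]
cover_pull 0
[... 612 characters left out ...]
0.75 [261. 174. 104.  48.] [ 0.541 -0.079  0.055]
trim_knob_unit 0.71 [314. 172.  30.  46.] [ 0.541 -0.112  0.101]
cover_pull 0.71 [315. 175.  26.  42.] [ 0.538 -0.111  0.097]
flip_cover 0.91 [316. 175.  26.  42.] [ 0.539 -0.112  0.104]
flip_cover 0.69 [397. 223.  23.  28.] [ 0.46  -0.319  0.014]
knob_a 0.74 [272. 190.  17.  16.] [0.533 0.    0.096]
knob_a 0.55 [296. 189.  13.  18.] [ 0.535 -0.051  0.092]
knob_a 0.5 [341. 184.  18.  18.] [ 0.548 -0.161  0.094]
knob_a 0.35 [264. 170. 102.  52.] [ 0.548 -0.084  0.049]
dish_pink 0.91 [142. 222.  29.  24.] [0.45  0.304 0.015]
dish_amber 0.83 [398. 220.  22.  27.] [ 0.468 -0.318  0.011]
dish_amber 0.74 [272. 194.  16.  12.] [ 0.532 -0.     0.072]
```

View pics/top0.png

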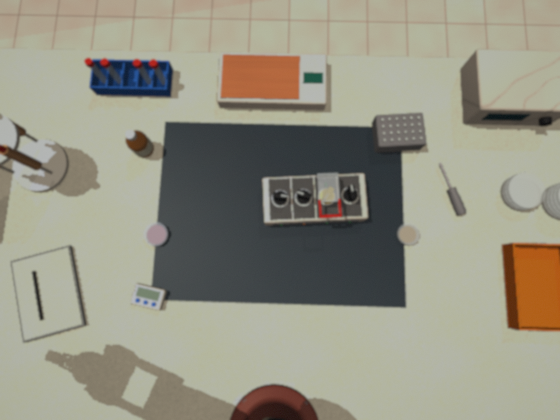

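View pics/side0.png

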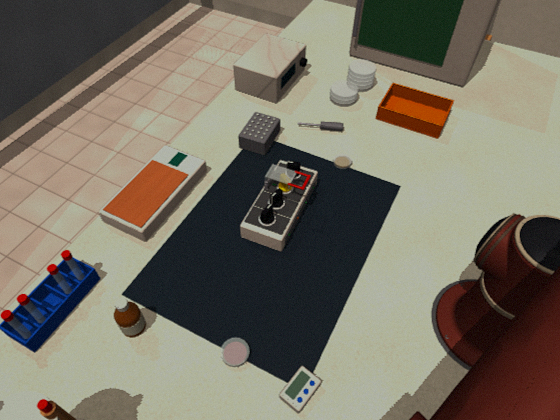

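The top view shows the console at (263-367, 173-223). The guarded unit is the third of four, with its red pull near (330, 212). The dishes are well clear.

Run:
```python
from h import *
for c in ("top","side"):
    z=np.load(f"{c}0.npz");im,d=z["im"],z["d"]
    v,u=np.mgrid[:420,:560]
    C=camera_params(c);K=np.array(C["mtx"]);T=np.array(C["extrinsics"])
    P=(np.linalg.inv(K)@np.stack([u*d,v*d,d]).reshape(3,-1)).T@T[:3,:3].T+T[:3,3]
    P=P.reshape(420,560,3)
    m=(P[...,2]>.035)&(P[...,2]<.062)&(abs(P[...,0]-.54)<.12)&(abs(P[...,1]+.08)<.2)&(d>0)
    m2=cv2.morphologyEx(m.astype(np.uint8),cv2.MORPH_CLOSE,np.ones((3,3)))
    r=cv2.minAreaRect((P[m][:,:2]*1000).astype(np.float32));print(c,"console",r,m.sum())
    h=im.astype(int);box=(abs(P[...,0]-.54)<.12)&(abs(P[...,1]+.08)<.2)
    R=box&(h[...,0]>90)&(h[...,1]<h[...,0]*.45)&(h[...,2]<h[...,0]*.45)
    Q=P[R&(P[...,2]>.07)];print("red",R.sum(),Q.mean(0),Q.min(0),Q.max(0), "px",u[R].mean(),v[R].mean())
    top=box&(P[...,2]>.084)
    n,l,st,ce=cv2.connectedComponentsWithStats(top.astype(np.uint8))
    for i in range(1,n):
        if st[i,4]>5: print(st[i],P[l==i].mean(0).round(4))
    cv2.imwrite(f"pics/{c}0z.png",cv2.resize((im[165:230,255:375] if c=="top" else im[150:255,230:330])[...,::-1],None,fx=6,fy=6,interpolation=cv2.INTER_CUBIC))
```

```text
top console ((544.1682739257812, -82.01077270507812), (114.1165542602539, 250.31886291503906), 4.104851245880127) 3494
red 127 [ 0.50416748 -0.11270056  0.10312621] [ 0.49134653 -0.13923291  0.10066759] [ 0.52942394 -0.08667699  0.10695663] px 329.9133858267717 210.89763779527559
[316 173  26  46 762] [ 0.5472 -0.1093  0.1018]
[347 185   9  16  99] [ 0.5503 -0.1645  0.0937]
[296 190  15  10  96] [ 0.5419 -0.0531  0.0942]
[272 192  15   8  96] [0.5378 0.0022 0.0944]
side console ((541.4586791992188, -80.1796875), (114.19247436523438, 253.54295349121094), 3.7475483417510986) 2499
red 119 [ 0.50274738 -0.10873468  0.10025455] [ 0.48567228 -0.13746762  0.09554083] [ 0.52984355 -0.08282904  0.10499221] px 300.98319327731093 181.1764705882353
[287 161  14   7  74] [ 0.5486 -0.1621  0.0904]
[265 164  46  26 524] [ 0.5447 -0.1073  0.0988]
[271 189  12  11  77] [ 0.5399 -0.05    0.0912]
[262 204  11  13  83] [0.5356 0.0057 0.0909]
```

View pics/top0z.png

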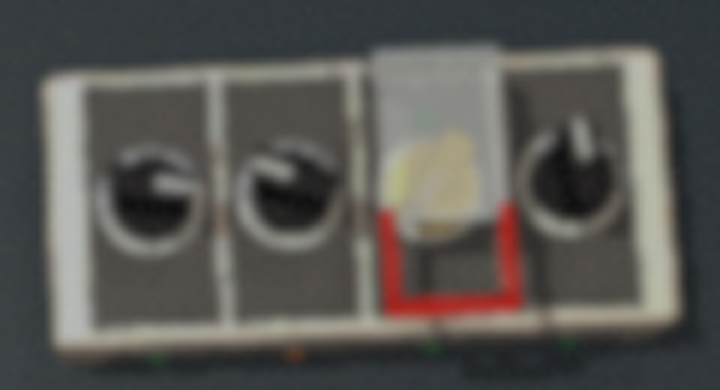

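Call:
{"fn": "step_arm", "kwargs": {
  "steps": [
    [0, 0, 0, 8.5],
    [0, 0, 0, 8.5],
    [0, 0, 0, 8.5],
    [0, 0, 0, 8.5],
    [0, 0, 0, 8.5],
    [0, 0, 0, 8.5],
    [0, 0, 0, 8.5],
    [0, 0, 0, 8.5]
  ],
  "claw": 40
}}

```text
time: 1.7
tool_pos: [0.163, 0.6034, 0.2314]
tool_rot: [-0.0, 0.67, 0.742, 0.0]
contact_force: [0.7, 0.1, -0.2]
gripper_width: 0.397
```

```bash
cat >> h.py <<'E'
from scipy.spatial.transform import Rotation as R_
def go(x,y,z,phi):
    s=state();q=s["tool_rot"];R=R_.from_quat([q[1],q[2],q[3],q[0]]).as_matrix()
    p=np.degrees(np.arctan2(R[1,1],R[0,1]))
    t=R.T@(np.array([x,y,z])-s["tool_pos"])*1000
    print("t",round(s["time"],2),"pos",s["tool_pos"].round(4),"phi",p.round(2),"tilt",R[:,2].round(3),"shift",t.round(1),"turn",round((p-phi+180)%360-180,1),"F",s["contact_force"].round(1),"w",round(s["gripper_width"],3))
E
python3 -c "
from h import *
go(.49,-.113,.2,4.1)"
```

```text
t 1.7 pos [0.163  0.6034 0.2314] phi 5.87 tilt [ 0.  0. -1.] shift [-746.1  252.    31.3] turn 1.8 F [ 0.7  0.1 -0.2] w 0.397
```

Call:
{"fn": "step_arm", "kwargs": {
  "steps": [
    [-35, 35, 0, 1.8],
    [-35, 35, 0, 0],
    [-45, 20, 0, 0],
    [-45, 20, 0, 0],
    [-45, 20, 0, 0],
    [-45, 20, 0, 0],
    [-45, 20, 0, 0],
    [-45, 20, 0, 0]
  ]
}}

```text
time: 2.5
tool_pos: [0.3796, 0.2765, 0.2317]
tool_rot: [0.0, 0.679, 0.735, 0.002]
contact_force: [1.1, -0.2, -0.6]
gripper_width: 0.4
```

Call:
{"fn": "step_arm", "kwargs": {
  "steps": [
    [-47, 8, 0, 0],
    [-47, 8, 0, 0],
    [-47, 8, 0, 0],
    [-47, 5, 0, 0],
    [-47, 5, 0, 0],
    [-47, 5, 0, 0],
    [-40, 2, 0, 0],
    [0, 0, 0, 0]
  ]
}}

```text
time: 3.3
tool_pos: [0.4483, -0.0591, 0.2337]
tool_rot: [0.004, 0.681, 0.732, 0.005]
contact_force: [-0.7, 0.3, 0.1]
gripper_width: 0.396
```

```bash
python3 -c "
from h import *
go(.49,-.113,.18,4.1)"
```

```text
t 3.3 pos [ 0.4483 -0.0591  0.2337] phi 4.13 tilt [ 0.013  0.002 -1.   ] shift [-56.8  37.   54.2] turn 0.0 F [-0.7  0.3  0.1] w 0.396
```

Call:
{"fn": "step_arm", "kwargs": {
  "steps": [
    [-28, 18, 25, 0],
    [-28, 18, 25, 0],
    [0, 0, 0, 0],
    [0, 0, 0, 0]
  ],
  "claw": 25
}}

```text
time: 3.7
tool_pos: [0.4912, -0.1137, 0.1849]
tool_rot: [0.005, 0.682, 0.731, 0.007]
contact_force: [-0.3, -0.6, -0.1]
gripper_width: 0.254
```

```bash
python3 -c "
from h import *
go(.49,-.113,.12,4.1)"
```

```text
t 3.7 pos [ 0.4912 -0.1137  0.1849] phi 4.02 tilt [ 0.017  0.003 -1.   ] shift [ 0.7 -2.3 64.9] turn -0.1 F [-0.3 -0.6 -0.1] w 0.254
```

Call:
{"fn": "step_arm", "kwargs": {
  "steps": [
    [0, -1, 30, 0],
    [0, 0, 29, 0],
    [0, 0, 0, 0]
  ]
}}

```text
time: 4.0
tool_pos: [0.4927, -0.1109, 0.1285]
tool_rot: [0.008, 0.681, 0.733, 0.009]
contact_force: [-0.7, 0.3, -1.3]
gripper_width: 0.252
```

Run:
```python
from h import *
go(.49,-.113,.086,4.1)
im,d=grab_frame("side");a=im[140:230,240:360][...,::-1]
im2,d=grab_frame("top");b=im2[150:240,270:390][...,::-1]
cv2.imwrite("pics/p1.png",np.hstack([cv2.resize(x,(400,300),interpolation=cv2.INTER_CUBIC) for x in (a,b)]))
s=state()["tool_pos"];print(px("side",s),px("top",s))
print(px("side",[.49,-.113,.1]),px("top",[.49,-.113,.1]))
```

```text
t 4.0 pos [ 0.4927 -0.1109  0.1285] phi 4.22 tilt [ 0.024  0.001 -1.   ] shift [-1.8 -3.9 42.4] turn 0.1 F [-0.7  0.3 -1.3] w 0.252
[304.87919804 171.8986472 ] [330.68860574 212.49185618]
[306.22046626 181.58692602] [329.31171465 217.15979392]
```

View pics/p1.png

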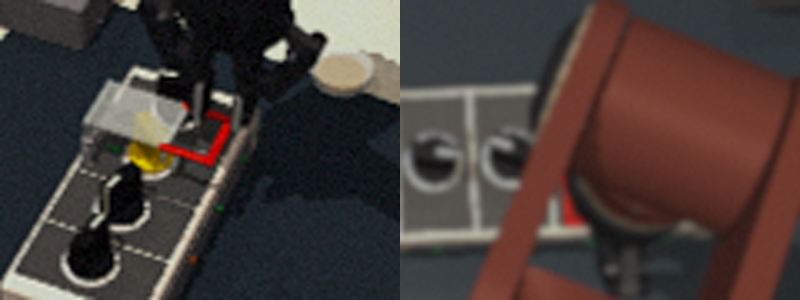

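The side crop shows the fingers above the red bar, which is centred at (220, 139) as predicted. I'm going down to straddle it.

Call:
{"fn": "step_arm", "kwargs": {
  "steps": [
    [-1, -3, 15, 0],
    [0, -1, 15, 0],
    [0, 0, 12, 0],
    [0, 0, 0, 0]
  ]
}}

```text
time: 4.5
tool_pos: [0.4953, -0.1137, 0.0929]
tool_rot: [0.016, 0.68, 0.733, 0.012]
contact_force: [0.4, -0.6, 0.0]
gripper_width: 0.246
```

Run:
```python
from h import *
go(.49,-.113,.086,4.1)
```

```text
t 4.5 pos [ 0.4953 -0.1137  0.0929] phi 4.31 tilt [ 0.039 -0.004 -0.999] shift [ 1.1 -5.5  6.7] turn 0.2 F [ 0.4 -0.6  0. ] w 0.246
```

Call:
{"fn": "step_arm", "kwargs": {
  "steps": [
    [1, -4, 3, 0],
    [0, -2, 3, 0],
    [0, 0, 0, 0],
    [0, 0, 0, 0]
  ]
}}

```text
time: 4.9
tool_pos: [0.4891, -0.1134, 0.0862]
tool_rot: [0.016, 0.68, 0.733, 0.012]
contact_force: [0.8, -0.2, 0.2]
gripper_width: 0.249
```

Run:
```python
from h import *
go(.49,-.113,.086,4.1)
```

```text
t 4.9 pos [ 0.4891 -0.1134  0.0862] phi 4.29 tilt [ 0.039 -0.004 -0.999] shift [0.3 0.9 0.3] turn 0.2 F [ 0.8 -0.2  0.2] w 0.249
```

Call:
{"fn": "step_arm", "kwargs": {
  "steps": [
    [0, 0, 0, 0],
    [0, 0, 0, 0],
    [0, 0, 0, 0],
    [0, 0, 0, 0],
    [0, 0, 0, 0]
  ],
  "claw": 0
}}

```text
time: 5.4
tool_pos: [0.4934, -0.1132, 0.088]
tool_rot: [0.02, 0.68, 0.732, 0.016]
contact_force: [1.3, 0.8, -0.2]
gripper_width: 0.065
```

```bash
cat >> h.py <<'E'
H=np.array([.589,-.106,.072])
def arc(p0,th0,ths,gx=None):
    # p0: measured TCP at cover angle th0; gives world TCP positions (tool orientation held) for angles ths
    yaw=np.radians(4.1);c,s=np.cos(yaw),np.sin(yaw)
    rel=lambda t:np.array([103*np.cos(np.radians(164.2)-t),103*np.sin(np.radians(164.2)-t)])/1000
    for t in ths:
        dr=rel(t)-rel(th0);yield t,np.array(p0)+[dr[0]*c,dr[0]*s,dr[1]]
E
python3 - <<'E'
from h import *
go(.49,-.113,.086,4.1)
p0=state()["tool_pos"];q=state()["tool_rot"];R=R_.from_quat([q[1],q[2],q[3],q[0]]).as_matrix()
pp=p0
for t,p in arc(p0,0,np.arange(.15,2.3,.15)): print(round(t,2),p.round(4),(R.T@(p-pp)*1000).round(1));pp=p
E
```

```text
t 5.4 pos [ 0.4934 -0.1132  0.088 ] phi 4.22 tilt [ 0.051 -0.004 -0.999] shift [ 0.4 -3.5  1.8] turn 0.1 F [ 1.3  0.8 -0.2] w 0.065
0.15 [ 0.4987 -0.1128  0.1025] [ -0.1   6.  -14.2]
0.3 [ 0.5061 -0.1123  0.116 ] [ -0.1   8.1 -13.1]
0.45 [ 0.5154 -0.1116  0.1283] [ -0.1  10.  -11.8]
0.6 [ 0.5264 -0.1108  0.1391] [ -0.1  11.6 -10.2]
0.75 [ 0.539  -0.1099  0.148 ] [-0.1 13.  -8.3]
0.9 [ 0.5527 -0.1089  0.155 ] [-0.1 14.1 -6.3]
1.05 [ 0.5673 -0.1079  0.1599] [-0.1 14.9 -4.1]
1.2 [ 0.5825 -0.1068  0.1625] [-0.  15.3 -1.8]
1.35 [ 0.5979 -0.1057  0.1628] [-0.  15.4  0.5]
1.5 [ 0.6131 -0.1046  0.1608] [-0.  15.2  2.8]
1.65 [ 0.6279 -0.1035  0.1565] [ 0.  14.6  5. ]
1.8 [ 0.6419 -0.1025  0.1501] [ 0.  13.7  7.1]
1.95 [ 0.6548 -0.1016  0.1416] [ 0.  12.5  9.1]
2.1 [ 0.6663 -0.1008  0.1313] [ 0.1 11.  10.9]
2.25 [ 0.6761 -0.1001  0.1194] [ 0.1  9.2 12.4]
```

Call:
{"fn": "step_arm", "kwargs": {
  "steps": [
    [0, 0, 0, 0],
    [0, 3, -7, 0],
    [0, 3, -7, 0]
  ]
}}

```text
time: 5.7
tool_pos: [0.4981, -0.1127, 0.1012]
tool_rot: [0.019, 0.681, 0.732, 0.015]
contact_force: [4.7, -0.9, -2.8]
gripper_width: 0.065
```

Run:
```python
from h import *
go(.5,-.113,.102,4.1)
im,d=grab_frame("side");a=im[140:230,240:360][...,::-1]
cv2.imwrite("pics/p2.png",cv2.resize(a,(600,450),interpolation=cv2.INTER_CUBIC))
```

```text
t 5.7 pos [ 0.4981 -0.1127  0.1012] phi 4.21 tilt [ 0.049 -0.004 -0.999] shift [-0.4  1.9 -0.7] turn 0.1 F [ 4.7 -0.9 -2.8] w 0.065
```

View pics/p2.png

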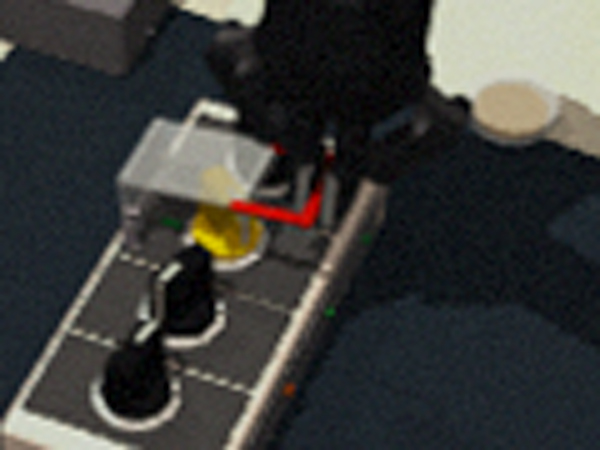

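The side crop shows the red bar held between the fingers and the cover starting to lift, so I'm following the arc.

Call:
{"fn": "step_arm", "kwargs": {
  "steps": [
    [0, 8, -13, 0],
    [0, 10, -12, 0],
    [0, 11, -10, 0],
    [0, 13, -9, 0],
    [0, 0, 0, 0]
  ]
}}

```text
time: 6.25
tool_pos: [0.542, -0.1095, 0.1515]
tool_rot: [0.021, 0.681, 0.732, 0.016]
contact_force: [2.4, -1.4, -6.4]
gripper_width: 0.066
```

```bash
cat >> h.py <<'E'
def ang():
    # cover angle from TCP assuming grasp at start p0
    s=state();p=s["tool_pos"];b=p-[.4934,-.1132,.088]
    x=-99+b[0]*1000;z=28+b[2]*1000;print("theta",np.radians(164.2)-np.arctan2(z,x),"r",np.hypot(x,z))
E
python3 - <<'E'
from h import *
ang();go(.5527,-.1089,.155,4.1)
E
```

```text
theta 0.7920023611622997 r 104.46138281857952
t 6.25 pos [ 0.542  -0.1095  0.1515] phi 4.2 tilt [ 0.051 -0.005 -0.999] shift [-0.2 10.8 -2.9] turn 0.1 F [ 2.4 -1.4 -6.4] w 0.066
```

Call:
{"fn": "step_arm", "kwargs": {
  "steps": [
    [0, 14, -4, 0],
    [0, 15, -3, 0],
    [0, 15, -1, 0],
    [0, 15, 1, 0],
    [0, 0, 0, 0]
  ]
}}

```text
time: 6.75
tool_pos: [0.5991, -0.1054, 0.166]
tool_rot: [0.014, 0.68, 0.733, 0.008]
contact_force: [-1.5, -2.3, -4.5]
gripper_width: 0.065
```

Run:
```python
from h import *
ang();go(.6279,-.1035,.1565,4.1)
```

```text
theta 1.3578600344965914 r 106.1735039159799
t 6.75 pos [ 0.5991 -0.1054  0.166 ] phi 4.27 tilt [ 0.032 -0.007 -0.999] shift [-0.1 28.6 10.4] turn 0.2 F [-1.5 -2.3 -4.5] w 0.065
```

Call:
{"fn": "step_arm", "kwargs": {
  "steps": [
    [0, 14, 5, 0],
    [0, 14, 6, 0],
    [0, 13, 7, 0],
    [0, 12, 9, 0],
    [0, 10, 9, 0],
    [0, 0, 0, 0]
  ]
}}

```text
time: 7.35
tool_pos: [0.6632, -0.1009, 0.138]
tool_rot: [0.012, 0.68, 0.733, 0.006]
contact_force: [-2.0, -1.3, -1.4]
gripper_width: 0.058
```

Run:
```python
from h import *
ang();go(.6663,-.1008,.1313,4.1)
im,d=grab_frame("side");a=im[110:215,230:370][...,::-1]
cv2.imwrite("pics/p3.png",cv2.resize(a,(600,450),interpolation=cv2.INTER_CUBIC))
```

```text
theta 2.032599085869081 r 105.32910034207684
t 7.35 pos [ 0.6632 -0.1009  0.138 ] phi 4.28 tilt [ 0.026 -0.008 -1.   ] shift [-0.   2.9  6.7] turn 0.2 F [-2.  -1.3 -1.4] w 0.058
```

View pics/p3.png

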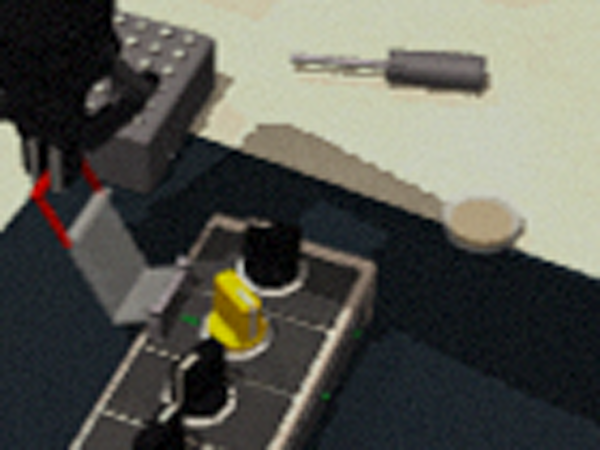

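The side crop shows the cover well back, at about 2.0 rad, with the yellow knob exposed. I'll release the pull and raise the tool.

Call:
{"fn": "step_arm", "kwargs": {
  "steps": [
    [0, 0, 0, 0],
    [0, 0, 0, 0],
    [0, 0, 0, 0],
    [0, 0, -20, 0],
    [0, 0, -40, 0],
    [0, 0, -40, 0]
  ],
  "claw": 22
}}

```text
time: 8.0
tool_pos: [0.6569, -0.0987, 0.2361]
tool_rot: [0.008, 0.68, 0.733, 0.005]
contact_force: [0.9, 0.9, 0.7]
gripper_width: 0.22
```

Run:
```python
from h import *
go(.545,-.109,.2,70)
```

```text
t 8.0 pos [ 0.6569 -0.0987  0.2361] phi 4.26 tilt [ 0.019 -0.003 -1.   ] shift [  -1.8 -113.    34. ] turn -65.7 F [0.9 0.9 0.7] w 0.22
```

```bash
cat > knob.py <<'E'
from h import *
def knob(c="side",name=None):
    im,d=grab_frame(c);v,u=np.mgrid[:420,:560]
    C=camera_params(c);K=np.array(C["mtx"]);T=np.array(C["extrinsics"])
    P=((np.linalg.inv(K)@np.stack([u*d,v*d,d]).reshape(3,-1)).T@T[:3,:3].T+T[:3,3]).reshape(420,560,3)
    box=(abs(P[...,0]-.545)<.035)&(abs(P[...,1]+.109)<.028)
    for zl,zh in((.088,.103),(.06,.072)):
        m=box&(P[...,2]>zl)&(P[...,2]<zh);Q=P[m]
        if len(Q)<5: print("few",len(Q));continue
        a=Q[:,:2]-Q[:,:2].mean(0);e,V=np.linalg.eigh(a.T@a)
        print(c,zl,len(Q),Q.mean(0).round(4),"long axis",np.degrees(np.arctan2(V[1,1],V[0,1])).round(1),"ext",cv2.minAreaRect((Q[:,:2]*1000).astype(np.float32)))
    if name:
        uu,vv=px(c,[.545,-.109,.09]);uu,vv=int(uu),int(vv)
        cv2.imwrite(name,cv2.resize(im[vv-30:vv+30,uu-40:uu+40][...,::-1],(640,480),interpolation=cv2.INTER_CUBIC))
        print("crop origin",uu-40,vv-30)
E
python3 - <<'E'
from knob import *
knob("side","pics/p4.png");knob("top")
E
```

```text
side 0.088 63 [ 0.544  -0.1067  0.0918] long axis 149.1 ext ((543.9299926757812, -107.60310363769531), (13.743315696716309, 34.57807159423828), 57.758548736572266)
side 0.06 62 [ 0.5433 -0.1015  0.0648] long axis -179.3 ext ((542.011962890625, -103.3258285522461), (33.53057098388672, 25.837377548217773), 22.109596252441406)
crop origin 245 147
few 0
few 0
```

View pics/p4.png

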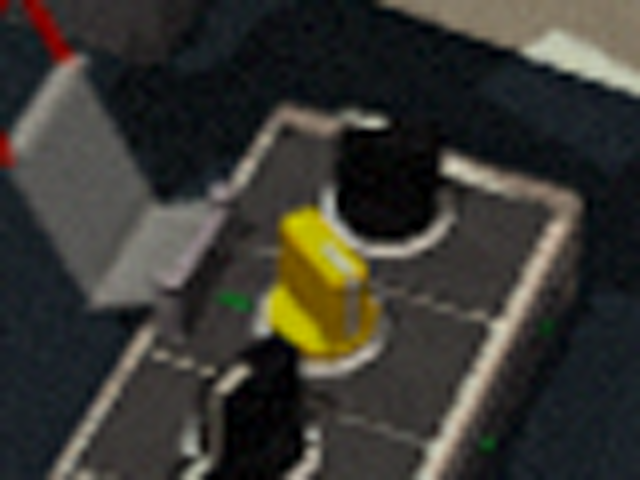

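The crop shows the cover open with nothing holding it. The yellow bar's pointer is at about 0.63 rad, with the bar's long axis at -32° and its centre at (0.544, -0.108). Next I move over it and align the jaws at 58°.

Call:
{"fn": "step_arm", "kwargs": {
  "steps": [
    [0, -40, 0, 0],
    [0, -40, 0, 0],
    [0, -33, 0, 0],
    [0, 0, 0, -8.5],
    [0, 0, 0, -8.5],
    [0, 0, 0, -8.5],
    [0, 0, 0, -8.5],
    [0, 0, 0, -8.5]
  ],
  "claw": 34
}}

```text
time: 8.9
tool_pos: [0.544, -0.1077, 0.2405]
tool_rot: [0.02, 0.361, 0.932, 0.004]
contact_force: [-0.1, -0.0, 0.2]
gripper_width: 0.341
```

Call:
{"fn": "step_arm", "kwargs": {
  "steps": [
    [0, 0, 0, -8.5],
    [0, 0, 0, -2.5],
    [0, 0, 0, 0]
  ]
}}

```text
time: 9.2
tool_pos: [0.5437, -0.1074, 0.2406]
tool_rot: [0.022, 0.268, 0.963, 0.002]
contact_force: [0.6, 0.4, 0.4]
gripper_width: 0.344
```

Run:
```python
from h import *
go(.544,-.108,.115,58)
```

```text
t 9.2 pos [ 0.5437 -0.1074  0.2406] phi 58.95 tilt [ 0.043 -0.007 -0.999] shift [  4.5  -2.3 125.5] turn 0.9 F [0.6 0.4 0.4] w 0.344
```

Call:
{"fn": "step_arm", "kwargs": {
  "steps": [
    [1, -1, 30, 0.9],
    [1, -1, 30, 0],
    [1, 0, 30, 0],
    [1, 0, 25, 0],
    [0, 0, 0, 0],
    [0, 0, 0, 0]
  ]
}}

```text
time: 9.8
tool_pos: [0.5461, -0.1082, 0.1252]
tool_rot: [0.026, 0.279, 0.96, 0.003]
contact_force: [0.6, -0.1, -0.3]
gripper_width: 0.341
```

Run:
```python
from knob import *
go(.544,-.108,.073,58)
knob("side","pics/p5.png")
```

```text
t 9.8 pos [ 0.5461 -0.1082  0.1252] phi 57.63 tilt [ 0.051 -0.009 -0.999] shift [ 4.4 -2.  52. ] turn -0.4 F [ 0.6 -0.1 -0.3] w 0.341
side 0.088 60 [ 0.5448 -0.1072  0.0917] long axis 147.4 ext ((544.7322387695312, -108.18380737304688), (14.667819023132324, 33.539405822753906), 58.77267074584961)
side 0.06 67 [ 0.5443 -0.1024  0.0647] long axis 177.1 ext ((542.4041748046875, -104.79486083984375), (33.502052307128906, 28.58452606201172), 24.469999313354492)
crop origin 245 147
```

View pics/p5.png

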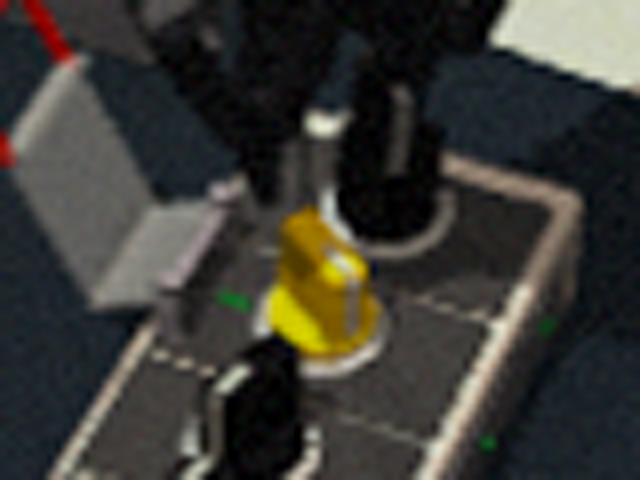

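The crop shows both fingers on either side of the yellow bar, clear of the right-hand black knob. I continue down.

Call:
{"fn": "step_arm", "kwargs": {
  "steps": [
    [1, -1, 14, 0],
    [1, 0, 14, 0],
    [1, 0, 12, 0],
    [1, 0, 6, 0],
    [0, 0, 0, 0],
    [0, 0, 0, 0]
  ]
}}

```text
time: 10.45
tool_pos: [0.5468, -0.108, 0.0792]
tool_rot: [0.029, 0.279, 0.96, 0.003]
contact_force: [0.6, -0.4, -0.1]
gripper_width: 0.339
```

Run:
```python
from knob import *
go(.5445,-.108,.074,58)
```

```text
t 10.45 pos [ 0.5468 -0.108   0.0792] phi 57.6 tilt [ 0.057 -0.011 -0.998] shift [ 2.3 -1.3  5.1] turn -0.4 F [ 0.6 -0.4 -0.1] w 0.339
```

Call:
{"fn": "step_arm", "kwargs": {
  "steps": [
    [2, -1, 2, 0],
    [0, 0, 0, 0]
  ]
}}

```text
time: 10.65
tool_pos: [0.545, -0.108, 0.0775]
tool_rot: [0.029, 0.279, 0.96, 0.002]
contact_force: [-0.3, 0.2, 0.7]
gripper_width: 0.344
```

Call:
{"fn": "step_arm", "kwargs": {
  "steps": [
    [0, 0, 0, 0],
    [0, 0, 0, 0],
    [0, 0, 0, 0],
    [0, 0, 0, 0]
  ],
  "claw": 0
}}

```text
time: 11.05
tool_pos: [0.5447, -0.1088, 0.0782]
tool_rot: [0.029, 0.279, 0.96, 0.002]
contact_force: [-0.0, -0.2, -1.1]
gripper_width: 0.149
```

Run:
```python
from knob import *
go(.5445,-.108,.076,58)
```

```text
t 11.05 pos [ 0.5447 -0.1088  0.0782] phi 57.6 tilt [ 0.057 -0.013 -0.998] shift [0.7 0.5 2.2] turn -0.4 F [-0.  -0.2 -1.1] w 0.149
```

Call:
{"fn": "step_arm", "kwargs": {
  "steps": [
    [0, 0, 0, 6],
    [0, 0, 0, 6],
    [0, 0, 0, 6],
    [0, 0, 0, 6],
    [0, 0, 0, 0]
  ]
}}

```text
time: 11.55
tool_pos: [0.5456, -0.1079, 0.0783]
tool_rot: [0.029, 0.478, 0.878, 0.009]
contact_force: [-0.9, -0.1, 0.1]
gripper_width: 0.147
```

Run:
```python
from knob import *
go(.5447,-.1085,.078,-86);print(state()["ft_torque"],state()["joint_pos"])
```

```text
t 11.55 pos [ 0.5456 -0.1079  0.0783] phi 32.86 tilt [ 0.06  -0.013 -0.998] shift [-0.  -1.1  0.2] turn 118.9 F [-0.9 -0.1  0.1] w 0.147
[-0.496149    0.47238102 -0.0341142 ] [-0.33255656 -0.00362679  1.9395547   0.00773047  1.14491357 -0.90807792]
```

Call:
{"fn": "step_arm", "kwargs": {
  "steps": [
    [0, 0, 0, 7],
    [0, 0, 0, 7],
    [0, 0, 0, 7],
    [0, 0, 0, 7],
    [0, 0, 0, 7],
    [0, 0, 0, 0]
  ]
}}

```text
time: 12.15
tool_pos: [0.5476, -0.1072, 0.0782]
tool_rot: [0.027, 0.722, 0.691, 0.018]
contact_force: [1.4, -0.5, -0.4]
gripper_width: 0.147
```

Run:
```python
from knob import *
go(.5447,-.1085,.078,-86);print(state()["ft_torque"])
```

```text
t 12.15 pos [ 0.5476 -0.1072  0.0782] phi -2.47 tilt [ 0.064 -0.014 -0.998] shift [-1.4 -2.8  0. ] turn 83.5 F [ 1.4 -0.5 -0.4] w 0.147
[-0.5095713   0.68809184 -0.01799418]
```

Call:
{"fn": "step_arm", "kwargs": {
  "steps": [
    [0, -1, 0, 7],
    [0, -1, 0, 7],
    [0, -1, 0, 7],
    [0, 0, 0, 7],
    [0, 0, 0, 7],
    [0, 0, 0, 7],
    [0, 0, 0, 0]
  ]
}}

```text
time: 12.85
tool_pos: [0.5505, -0.1079, 0.0785]
tool_rot: [0.023, 0.921, 0.388, 0.033]
contact_force: [2.4, -0.4, -1.3]
gripper_width: 0.149
```

Run:
```python
from knob import *
go(.5447,-.1085,.078,-86);print(state()["ft_torque"])
```

```text
t 12.85 pos [ 0.5505 -0.1079  0.0785] phi -44.36 tilt [ 0.079 -0.018 -0.997] shift [-4.5 -3.8  0. ] turn 41.6 F [ 2.4 -0.4 -1.3] w 0.149
[ 0.02997252  0.46378294 -0.02085562]
```

Call:
{"fn": "step_arm", "kwargs": {
  "steps": [
    [-2, -1, 0, 6],
    [-2, -1, 0, 6],
    [-2, 0, 0, 6],
    [-1, 0, 0, 6],
    [0, 0, 0, 6],
    [0, 0, 0, 6],
    [0, 0, 0, 0]
  ]
}}

```text
time: 13.55
tool_pos: [0.5519, -0.1101, 0.0788]
tool_rot: [0.012, 0.994, 0.091, 0.05]
contact_force: [1.7, 0.2, -0.5]
gripper_width: 0.145
```

Run:
```python
from knob import *
go(.5447,-.1085,.078,-86);print(state()["ft_torque"])
```

```text
t 13.55 pos [ 0.5519 -0.1101  0.0788] phi -79.59 tilt [ 0.102 -0.015 -0.995] shift [-6.8 -2.9  0. ] turn 6.4 F [ 1.7  0.2 -0.5] w 0.145
[ 0.10957873  0.34757646 -0.05120557]
```

Call:
{"fn": "step_arm", "kwargs": {
  "steps": [
    [-3, 0, 0, 4],
    [-3, 0, 0, 4],
    [-2, 0, 0, 4],
    [0, 0, 0, 3],
    [0, 0, 0, 0]
  ]
}}

```text
time: 14.05
tool_pos: [0.5519, -0.1109, 0.079]
tool_rot: [0.008, 0.998, -0.02, 0.063]
contact_force: [2.4, -0.5, -1.5]
gripper_width: 0.146
```

Run:
```python
from knob import *
go(.5447,-.1085,.078,-86);print(state()["ft_torque"])
knob("side","pics/p6.png")
```

```text
t 14.05 pos [ 0.5519 -0.1109  0.079 ] phi -92.3 tilt [ 0.125 -0.019 -0.992] shift [-7.4 -2.1  0.1] turn -6.3 F [ 2.4 -0.5 -1.5] w 0.146
[-0.37276335  0.43527072  2.29393266]
side 0.088 59 [ 0.5398 -0.1009  0.094 ] long axis 57.6 ext ((541.086669921875, -101.93624114990234), (36.263919830322266, 17.744029998779297), 47.52174377441406)
side 0.06 64 [ 0.5418 -0.1008  0.0647] long axis -164.5 ext ((542.1015014648438, -100.77084350585938), (35.928070068359375, 18.520137786865234), 23.332786560058594)
crop origin 245 147
```

View pics/p6.png

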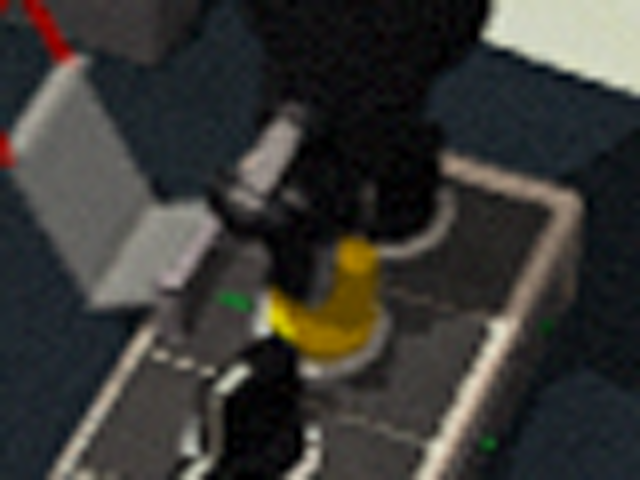

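The wrist shows 2.3 Nm at a tool angle of -92°, past the expected -86°, and the bar points along the green mark. The knob is at its stop, so I'm opening by a limited amount and lifting.

Call:
{"fn": "step_arm", "kwargs": {
  "steps": [
    [0, 0, 0, 0],
    [0, 0, 0, 0],
    [0, 0, 0, 0],
    [0, 0, 0, 0],
    [0, 0, -15, 0],
    [0, 0, -20, 0],
    [0, 0, -30, 0],
    [0, 0, -40, 0]
  ],
  "claw": 29
}}

```text
time: 14.9
tool_pos: [0.5343, -0.1072, 0.1821]
tool_rot: [0.004, 0.998, -0.022, 0.057]
contact_force: [0.6, -0.0, -0.9]
gripper_width: 0.29
```

Call:
{"fn": "step_arm", "kwargs": {
  "steps": [
    [0, 0, -40, 0],
    [0, 0, -30, 0],
    [40, 0, 0, 0],
    [40, 0, 0, 0],
    [40, 0, 0, 0],
    [0, 0, 0, 0],
    [0, 0, 0, 0]
  ]
}}

```text
time: 15.6
tool_pos: [0.6502, -0.1129, 0.2913]
tool_rot: [0.007, 0.997, -0.023, 0.07]
contact_force: [0.2, -0.6, 0.2]
gripper_width: 0.295
```

Run:
```python
from knob import *
go(.5447,-.1085,.3,-86)
knob("side","pics/p7.png");knob("top")
for n in ("dish_pink","dish_amber"):
  for r in boxes_of("side",n)[:1]: print(n,r)
```

```text
t 15.6 pos [ 0.6502 -0.1129  0.2913] phi -92.66 tilt [ 0.139 -0.017 -0.99 ] shift [-103.3    0.6  -23.3] turn -6.7 F [ 0.2 -0.6  0.2] w 0.295
side 0.088 61 [ 0.5446 -0.1073  0.0919] long axis -176.7 ext ((545.15869140625, -107.48143005371094), (34.65438461303711, 14.829422950744629), 2.263817071914673)
side 0.06 69 [ 0.5427 -0.1005  0.0647] long axis -171.7 ext ((540.625, -100.59136962890625), (33.337982177734375, 16.918445587158203), 23.075950622558594)
crop origin 245 147
few 0
few 0
dish_pink {'box': [221.2, 335.8, 28.2, 32.0], 'p': 0.94}
dish_amber {'box': [276.6, 173.1, 12.8, 19.4], 'p': 0.73}
```

View pics/p7.png

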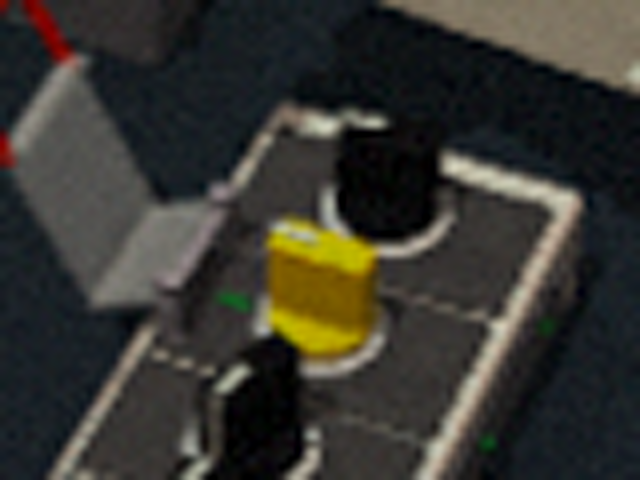

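The pointer faces the green mark with the bar at 3.3° against the console's yaw of about 4.1°. The cover stands open, and the tool is clear and still.

```bash
python3 -c "
from plant import *
print(job_done())"
```

```text
the job is handed in; nothing more can be done
None
```

I opened the flip cover, turned the yellow knob to its stop and handed the job in at about 15.6 s. No verdict came back, so my own last checks are the only evidence.

**Cover:** I took the red pull and swung it back to about 2.0 rad. That angle comes from the tool path, not a direct joint reading. After release it stayed in the same place in every later picture.

**Knob:** It started at about 0.63 rad. One grip and one wrist turn of about 150° took it to the stop, so no wind-back was needed. At the stop the wrist torque rose to 2.3 Nm. The last picture shows the pointer toward the green mark, with the bar within about 1° of the console's yaw.

**Clear at the end:** The gripper was open and about 14 cm above the cover, with no contact force.

**Weaker checks:**
- **Black knobs:** I judged them only by eye in the side picture, where they look unchanged. I did not re-measure their pointers.
- **Pink dish:** The network found it in its starting place.
- **Amber dish:** The network's final detection was false, landing on a knob. I did not check the dish again, but the tool never went near it.
- **Top camera:** The arm blocked its view at the end, so it could not confirm anything.
- **Tool tilt:** The tool leaned over gradually, reaching about 8° by the end. I could not correct this with the moves available.

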